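# Clear the light gate and hold the glass cell in its beam

## Task

Take the blanking plate out of the light gate and leave it hanging by its eye on the peg of the stand. Then pick the taller glass cell from the rack by its two frosted broad faces only, never touching its clear end windows, and hold it upright in the gate, centred in the light path with a window towards each lens and clear of the gate; the program finishes while the gripper is still holding it there. Leave the short cell, the paper roll, the steel weight and the blue bin alone.

Things in the scene. Friction and masses are not known exactly. Their poses are not given: they have to be found in the camera images.
- gate: Fixed light gate, origin under its centre, z up, beam along its y. Base 80 (x) x 190 (y) x 12 mm; two grey housings 60 (x) x 44 (y) mm, tops 85 mm above the bench, lens faces at y = -40 and +40 mm. Between them only two ribs along x (18 mm apart inside, tops 20 mm above the bench), the groove for the blanking plate. Turned up to 20 degrees either way.
- beam (a point): Middle of the light path, half-way between the two lenses, 62 mm above the bench and on the gate's centre; axes as the gate, the beam (about 4 mm thick) runs along y.
- plate: Loose flat steel blanking plate, 0.1 to 0.2 kg, origin at the middle of its underside, z up its height of 130 mm, y normal to its faces. 50 mm wide (x), 5 mm thick; top 32 mm is a tab 30 mm wide; foot 50 x 16 mm, 10 mm high. Round eye 21 mm across, 74 mm up. Starts upright in the gate's groove, underside 12 mm above the bench, faces towards the lenses. Symmetrical.
- eye (a point): Centre of the plate's eye, 74 mm above its underside; axes as the plate.
- tab (a point): Grip point in the plate's tab, 117 mm above its underside (13 mm below the top), 43 mm above the eye; axes as the plate. The tab is 5 mm thick along y.
- stand: Fixed peg stand, origin on the bench below the peg's middle, z up. Round peg 8 mm thick in the plane y = 0: leaves a column at x = +35 mm, 125 mm up, ends free at x = -40 mm, 144 mm up: tip towards -x (the robot, within 25 degrees), 14 degrees upward. Column 26 mm wide, x = 35 to 55 mm, 134 mm high; base 110 x 80 x 8 mm. A hung plate has its faces square to x.
- peg (a point): Middle of the peg's axis, 134 mm above the bench; axes as the stand.
- rack: Fixed low black rack 44 (x) x 146 (y) x 16 mm, origin under its centre; two pockets 21 x 45 mm, 12 mm deep, at y = -33 and +33 mm. The glass cell stands in one, the short cell in the other (either way round). Rack and stand may change sides of the gate.
- cell_center (a point): Centre (half-way up) of the glass cell: 18 mm (x, between the broad faces, frosted all over, 38 mm long, to be gripped) by 42 mm (y, light direction, a clear window at each end) by 60 mm tall (z), 40 to 90 g. Starts upright in a rack pocket, centre 34 mm above the bench, y along the rack's y (up to 1.5 mm play).
- cell: The same glass cell, origin at the centre of its underside, axes as cell_center.
- cell_window_a: Clear window at the cell's +y end, 16 x 56 mm, 2 mm thick, origin at its centre, 20 mm from the cell's centre. Not to be touched by the gripper.
- cell_window_b: Clear window at the cell's -y end, likewise.
- stub: Bystander: short cell of the same footprint, 36 mm tall, in the other pocket; origin at the centre of its underside.
- roll: Bystander: paper label roll lying flat, 72 mm across, 24 mm high, origin at the centre of its underside.
- weight: Bystander: steel balance weight 36 mm across, 54 mm tall, origin at the centre of its underside.
- bin: Bystander: small empty blue bin 100 x 140 x 50 mm, origin at the centre of its underside.

How it is judged:
On the way, in this order (a step that is already met when the one before it is completed fails the run):
1. the plate hangs by its eye on the peg, let go and at rest (x of eye in the frame of stand between -0.034 and 0.032 m and y of eye in the frame of stand between -0.008 and 0.008 m and z of eye in the frame of stand between 0.11 and 0.145 m and contact force between plate and stand above 0.3 N and contact force between plate and the fingers below 0.05 N and angle between plate's own z axis and vertical below 0.3 rad and linear speed of plate below 0.04 m/s), for 0.3 s.
2. the glass cell is gripped and lifted out of the rack (contact force between the fingers and cell above 2 N and height (world z) of cell_center above 0.055 m and contact force between cell and rack below 0.05 N), for 0.1 s.
At the end, for the whole second after the job is handed in: The fingers (over 2 N) hold the cell still in the beam: centre within 6 mm sideways, 10 mm in height, 14 mm along it; windows facing the lenses within 0.15 rad, tilt under 0.15 rad; not touching the gate. The plate hangs at rest, the peg through its eye, tilt under 0.3 rad, untouched by the fingers (all of step 1 and x of cell_center in the frame of beam between -0.006 and 0.006 m and y of cell_center in the frame of beam between -0.014 and 0.014 m and z of cell_center in the frame of beam between -0.01 and 0.01 m and angle between the y axis of cell and the y axis of gate, either way round below 0.15 rad and angle between cell's own z axis and vertical below 0.15 rad and contact force between the fingers and cell above 2 N and contact force between cell and gate below 0.05 N and linear speed of cell below 0.02 m/s); the arm keeps its last pose, push and grip.
It fails at once if the gripper or arm touches a clear window of the cell (contact force between any of the fingers, the arm and cell_window_a above 0.5 N or contact force between any of the fingers, the arm and cell_window_b above 0.5 N).
It fails at once if the short cell, roll, weight or bin is moved by more than 30 mm (distance of any of stub, roll, weight, bin from where it was at the start of the episode above 0.03 m).
It also fails if it takes over 61 s, if anything falls off the work surface, if the arm or the gripper's body presses on something with over 40 N, if the wrist force passes 120 N, or if a joint passes its speed limit or range.

## Robot

A 7-joint arm with a two-finger parallel gripper is mounted at the origin on the work surface. World frame = base frame: x ahead of the robot, y to its left, z up, the work surface at z = 0. Lengths are in m, angles in rad, forces in N, time in s.
With the tool pointing down it reaches from about 0.4 to 0.875 m from the base axis. Payload 19.3 kg.
Tool frame: the origin (TCP) lies at the very end of the fingers, on their centre line; the grasp point (between the pads) lies 19 mm behind it; z points along the fingers, y is the line along which they close (so a half turn about z gives the same grasp; the last joint's range is limited). The gripper opens to 85 mm and grips with 20 to 120 N. Pads are 22 mm wide; open, the fingers measure 114 mm over their backs; the gripper's body (76 mm by 85 mm) begins 54 mm behind the grasp point. The pads swing forward as they close: fully open they stand 13 mm farther back than shut.
Start: joints at [-1.19, 0.521, -0.036, 1.599, 0.021, 1.021, -0.113], TCP at [0.272, 0.563, 0.231] pointing down, gripper open.
Joint ranges: [-2.91, 2.91], [-0.3, 2.13], [-1.5, 1.42], [0.17, 2.43], [-1.26, 4.41], [0.16, 1.93], [-2.52, 2.52]. Speed limits (rad/s): [1.89, 1.89, 2.39, 2.39, 3.01, 3.01, 3.01].

## Interface

Orientations are given as [roll, pitch, yaw] about the fixed x, y, z axes, in that order (R = Rz(yaw) Ry(pitch) Rx(roll)).
In Python, from workcell import bot gives the robot as it stands.
- The arm moves only by the tool jog_arm, never from a script. Its argument "motion" is a list of rows, each a list of 5 numbers: the shift along the tool's x, y, z scaled (see below), then the turn about the tool's z scaled (see below), then the opening, from 0 (shut) to 1 (fully open). A call has 1 to 12 rows; each row shifts and turns the commanded pose from where the row before left it, along the tool's axes as they then stand; what a row does not reach is not made up. The controller multiplies each number of a shift by 30 mm and each number of a turn by 0.08 rad. A row lasts 1/10 s, in which the tool goes at most 50 mm and 8.59 degrees, less where a joint would pass 70% of its speed; a pose out of reach is approached as far as the arm can. A call with a number of a shift or a turn outside -1 to 1 is refused whole. A call with a gripper value outside its range is refused whole. The fingers move at their own pace and stop on an object; "newtons" is the grip in N (left out, the last holds). Time passes only in rows, so rows that do not move let the fingers close. It gives the time, the measured TCP pose, the force, the opening and the grip force at its end, in the units of the state.
- bot.observe(): the state, without advancing time (a new reading comes with each control period).
- bot.grab_frame(name): name is "scene" or "top"; returns a dict with "pixels" (420x560x3 uint8, red, green, blue), "fovy" (degrees; the focal length in pixels is half the picture's height over the tangent of half this angle, whatever the lens; pixels are square), "cx", "cy" (the principal point, pixels), "rvec" (rotation vector, rad) and "tvec" (3), from world to camera coordinates, as OpenCV has them. Camera axes: x right, y down, z forward; pixel columns grow to the right and rows downward; lengths in m; the calibration is good to about 2 mm. A picture is of the moment at which its call begins. There is no depth.
- bot.job_done(): hands the job in; it is judged then, once.
The state is a dict: "clock": time; "qpos": joint angles; "qd": joint speeds; "joint_efforts": joint torques, N m; "position": TCP position; "tool_rot": TCP orientation; "force": force on the tool from outside, world axes, zero at the start; "moment": the same for the moment, N m; "grip_width": finger opening in m; "finger_force": force on a finger pad.
Only numpy, scipy, OpenCV 4.12 (cv2) and the standard library are available. Lean on these libraries where they do the work, as an engineer would, in place of code of your own. Each camera call takes 0.05 s, during which the arm holds its last target. There are 200 camera calls.

## Working session

There is one attempt and no reset: what is moved stays moved. The work goes in short steps, Python scripts to look and compute and a tool call to move; the robot and the scene stay as the last step left them, time stands still between calls to the robot, and variables do not carry over. Pictures are saved under pics/ and viewed, at most 10 in all, crops included, and the job is handed in when it is done.

Besides the shell and the picture viewer there is one more tool, called after "Emit:" by a JSON object that holds its "fn" and its "kwargs", one argument or row to a line. jog_arm: Moves the arm, as the interface text tells. Shifts and turns lie within -1 to 1; 1 stands for 30 mm of shift or 0.08 rad of turn. Its arguments: {"type":"object","properties":{"motion":{"type":"array","items":{"type":"array","items":{"type":"number"}}},"newtons":{"type":"number"}},"required":["motion"]}

```bash
mkdir -p pics; ls; cat > h.py <<'E'
import numpy as np, cv2
from workcell import bot
def grab(n):
    f=bot.grab_frame(n); h=f["pixels"].shape[0]; fl=h/2/np.tan(np.radians(f["fovy"])/2)
    f["K"]=np.array([[fl,0,f["cx"]],[0,fl,f["cy"]],[0,0,1]]); f["R"]=cv2.Rodrigues(np.array(f["rvec"],float))[0]; f["t"]=np.array(f["tvec"],float).ravel()
    return f
def ray(f,p):
    d=f["R"].T@np.linalg.inv(f["K"])@np.array([p[0],p[1],1.]); return -f["R"].T@f["t"], d/np.linalg.norm(d)
def onz(f,p,z):
    o,d=ray(f,p); return o+d*(z-o[2])/d[2]
def tri(f,p,g,q):
    P=[x["K"]@np.c_[x["R"],x["t"]] for x in(f,g)]
    X=cv2.triangulatePoints(P[0],P[1],np.array(p,float).reshape(2,1),np.array(q,float).reshape(2,1)).ravel(); return X[:3]/X[3]
def proj(f,X):
    return cv2.projectPoints(np.array(X,float).reshape(-1,3),np.array(f["rvec"],float),np.array(f["tvec"],float),f["K"],None)[0].reshape(-1,2)
def save(f,name,crop=None,s=1):
    im=f["pixels"][:,:,::-1]
    if crop: x,y,X,Y=crop; im=im[y:Y,x:X]
    cv2.imwrite("pics/"+name,cv2.resize(im,None,fx=s,fy=s,interpolation=cv2.INTER_CUBIC))
E
python3 - <<'E'
from h import *
s,t=grab("scene"),grab("top")
save(s,"s0.png",s=1.4);save(t,"t0.png",s=1.4)
for f in(s,t): print(f["fovy"],f["cx"],f["cy"],ray(f,(280,210)))
print(bot.observe())
E
```

```text
pics
50.59464540219976 280.3359530111171 213.50609557158282 (array([1.18349325, 0.50933863, 0.67194164]), array([-0.60108061, -0.54658293, -0.58305163]))
44.21207556751564 283.0902956886322 212.47450383801325 (array([0.41052956, 0.01585714, 1.31436574]), array([ 0.17872767,  0.00312048, -0.98389363]))
{'clock': 0.1, 'qpos': array([-1.19020205,  0.52195867, -0.03631673,  1.59994474,  0.02121802,
        1.02109425, -0.11279764]), 'qd': array([ 0.00128574, -0.00229369, -0.00063561, -0.00204901,  0.00065814,
       -0.000274  , -0.00068101]), 'joint_efforts': array([ 4.38790055e-03, -9.28465748e+01,  1.98488496e+00, -3.70532405e+01,
        1.82458892e-02,  5.36684529e-03, -2.58002831e-05]), 'position': array([0.27221072, 0.56227495, 0.230783  ]), 'tool_rot': array([-3.14057718e+00,  9.16208184e-05,  2.69078983e+00]), 'force': array([-0.34428916, -0.06755584,  0.64666241]), 'moment': array([ 0.00595398, -0.04312719,  0.02897335]), 'finger_force': 0.0, 'grip_width': 0.08516950114577128}
```

View pics/s0.png

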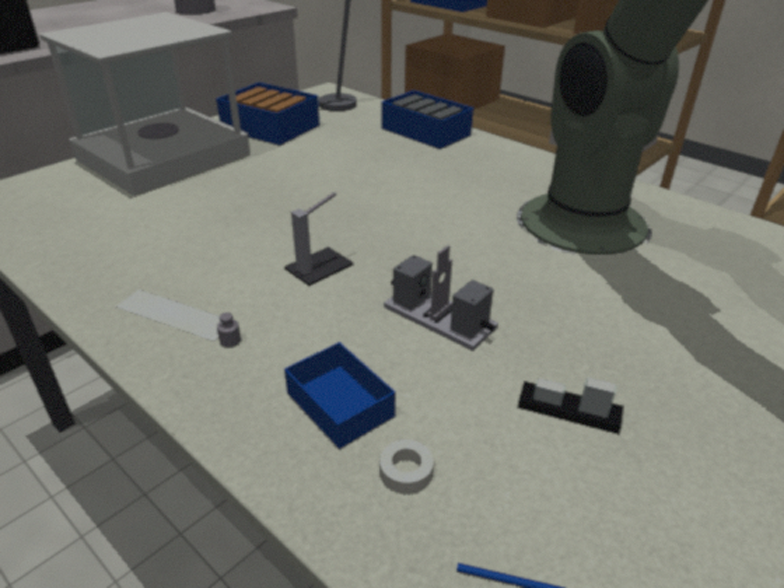

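View pics/t0.png

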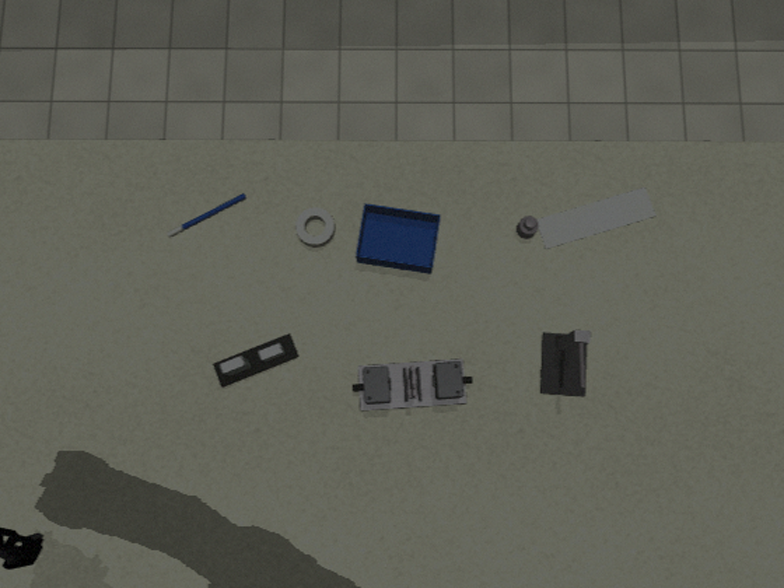

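The scene view shows, at picture/1.4 scale, the gate around (440,300), the stand at (320,240) and the rack at (570,400). In the top view the gate is at (412,385), the stand at (565,362) and the rack at (255,360), with the tall cell in the left (+y) pocket. I'll zoom in to measure.

```bash
python3 - <<'E'
from h import *
import pickle
def avg(n):
    fs=[grab(n) for _ in range(3)]; f=fs[0]; f["pixels"]=np.mean([x["pixels"].astype(float) for x in fs],0).astype(np.uint8); return f
s,t=avg("scene"),avg("top"); pickle.dump((s,t),open("f.pkl","wb"))
def c(f,x,y,w,h,k):
    im=f["pixels"][y:y+h,x:x+w,::-1].astype(float); im=np.clip((im-im.min())*255/(np.percentile(im,99)-im.min()),0,255).astype(np.uint8)
    im=cv2.resize(im,None,fx=k,fy=k,interpolation=cv2.INTER_CUBIC)
    for i in range(0,w,10): cv2.line(im,(i*k,0),(i*k,8 if (x+i)%50 else 20),(0,0,255),1)
    for i in range(0,h,10): cv2.line(im,(0,i*k),(8 if (y+i)%50 else 20,i*k),(0,0,255),1)
    return im
# each tick 10 px
cv2.imwrite("pics/mt.png",np.vstack([c(t,250,250,90,50,8),np.hstack([c(t,150,235,65,45,6)[:, :360],c(t,370,230,60,45,6)])]))
cv2.imwrite("pics/ms.png",np.hstack([np.vstack([c(s,270,170,90,80,5),c(s,365,265,90,45,5)[:200]]),cv2.copyMakeBorder(c(s,195,130,65,80,5),0,200,0,0,cv2.BORDER_CONSTANT)]))
E
```

```text
(no output)
```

View pics/mt.png

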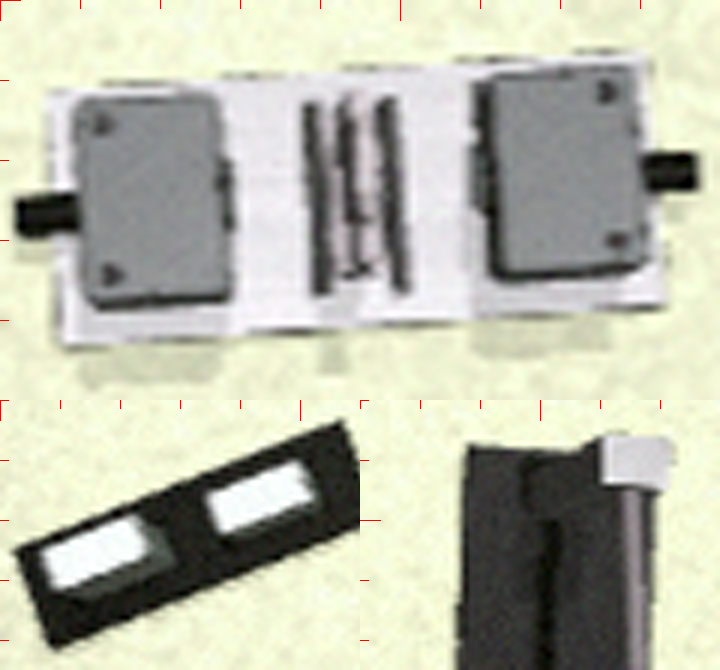

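View pics/ms.png

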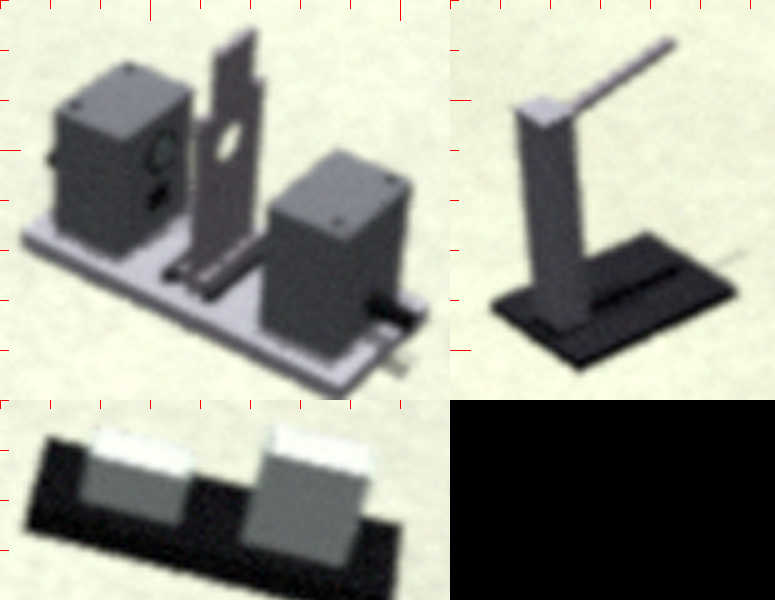

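The crops show the plate in the gate (scene eye near px (316,198.4)), the tall cell at the rack's +y end, the column top near top px (416,240.5) and the peg tip near scene px (239.4,138.6).

```bash
cat > m.py <<'E'
from h import *
import pickle
s,t=pickle.load(open("f.pkl","rb"))
np.set_printoptions(precision=4,suppress=True)
T=lambda p,o,k:(np.array(p,float)/k+np.array(o))
def show(n,P,f,z):
    Q=np.array([onz(f,p,z) for p in P]); c=Q.mean(0); print(n,c,"\n edges",[(round(float(np.hypot(*(b-a)[:2])),4),round(float(np.degrees(np.arctan2(b[1]-a[1],b[0]-a[0]))),1)) for a,b in zip(Q,np.roll(Q,-1,0))]); return Q
g=T([(47,92),(652,53),(665,303),(65,345)],(250,250),8); show("gbase top",g,t,.012)
show("hL",T([(75,97),(222,95),(231,300),(90,308)],(250,250),8),t,.085)
show("hR",T([(490,72),(640,66),(650,265),(495,277)],(250,250),8),t,.085)
show("hL s",T([(55,107),(128,62),(193,92),(122,140)],(270,170),5),s,.085)
show("hR s",T([(270,205),(340,150),(411,183),(345,240)],(270,170),5),s,.085)
show("tab s",T([(213,53),(255,28)],(270,170),5),s,.142)
print("eye",onz(s,T((230,142),(270,170),5),.086))
show("ribs top",T([(312,102),(322,292),(400,290),(387,98)],(250,250),8),t,.020)
show("tabtop t",T([(345,130),(355,215)],(250,250),8),t,.142)
show("cell t",T([(42,163),(132,114),(153,152),(58,192)],(150,235),6),t,.064)
show("cell s",T([(270,28),(373,50),(368,76),(262,55)],(365,265),5),s,.064)
show("stub t",T([(205,93),(298,58),(317,98),(225,135)],(150,235),6),t,.040)
# rack mask
for nm,f,roi in(("t",t,(145,225,220,285)),("s",s,(360,265,455,315))):
    x,y,X,Y=roi; v=f["pixels"][y:Y,x:X].max(2); 
    m=(v<45 if nm=="t" else v<50).astype(np.uint8); m=cv2.morphologyEx(m,cv2.MORPH_CLOSE,np.ones((13,13))) 
    cs=max(cv2.findContours(m,0,2)[0],key=cv2.contourArea); r=cv2.boxPoints(cv2.minAreaRect(cs))+[x,y]
    if nm=="t": show("rack "+nm,r,f,.016)
a=(240,40); print("colC t",onz(t,T((276,63),(370,230),6),.134),"s",onz(s,T((93,111),(195,130),5),.134))
show("col t",T([(240,38),(310,40),(308,90),(240,86)],(370,230),6),t,.134)
show("col s",T([(65,108),(90,96),(126,106),(97,122)],(195,130),5),s,.134)
show("base stand s",T([(42,305),(197,233),(287,292),(130,370)],(195,130),5),s,.008)
tip=T((222,43),(195,130),5)
# peg in top
for r in range(245,290,3): print(r,t["pixels"][r,404:424].max(1))
E
python3 m.py
```

```text
gbase top [ 0.4825 -0.0174  0.012 ] 
 edges [(0.1909, -86.2), (0.078, -177.8), (0.1874, 94.1), (0.0789, 4.7)]
hL [0.4777 0.0445 0.085 ] 
 edges [(0.0436, -89.1), (0.0603, -177.2), (0.0415, 93.4), (0.0622, 4.7)]
hR [ 0.4869 -0.078   0.085 ] 
 edges [(0.0447, -87.6), (0.0587, -177.9), (0.0459, 94.5), (0.0604, 1.0)]
hL s [ 0.4924 -0.071   0.085 ] 
 edges [(0.0549, -178.7), (0.0409, 91.6), (0.0552, 2.4), (0.042, -88.8)]
hR s [0.4834 0.0524 0.085 ] 
 edges [(0.0576, -176.6), (0.0399, 91.2), (0.0565, 4.3), (0.0406, -87.3)]
tab s [ 0.4879 -0.0111  0.142 ] 
 edges [(0.0301, 179.6), (0.0301, -0.4)]
eye [ 0.4869 -0.0102  0.086 ]
ribs top [ 0.4828 -0.0165  0.02  ] 
 edges [(0.0589, -177.0), (0.0242, -88.4), (0.0595, 3.7), (0.0235, 93.2)]
tabtop t [ 0.4824 -0.0119  0.142 ] 
 edges [(0.024, -173.3), (0.024, 6.7)]
cell t [0.512  0.2945 0.064 ] 
 edges [(0.0406, -60.7), (0.0178, -149.4), (0.0408, 113.3), (0.0135, 30.9)]
cell s [0.5181 0.2997 0.064 ] 
 edges [(0.0393, 114.8), (0.0157, 19.6), (0.0399, -63.6), (0.0168, -161.9)]
stub t [0.5385 0.233  0.04  ] 
 edges [(0.0405, -68.9), (0.0185, -153.3), 
[... 1132 characters left out ...]
105]
266 [ 36  36  34  36  39  36  37  37  37  34  47  64  70  56  72 100 103 103
 106 105]
269 [ 36  39  37  35  36  40  33  37  38  35  45  64  71  56  71 103 103 103
 104 104]
272 [ 36  35  37  38  36  35  35  36  37  34  43  61  71  63  78 100 100 103
 103 103]
275 [ 36  37  35  38  37  35  37  35  36  35  44  66  74  60  78 103 103 103
 103 102]
278 [ 36  36  37  35  37  36  36  34  37  37  37  36  36  41  76 103 101 101
 102 101]
281 [ 37  39  37  37  37  37  36  34  36  35  36  37  36  50  83 104 104 105
 103 100]
284 [103 102 103 100  99 101 104 103  97  97 100 101 100  99  96  96  99 102
 102 103]
287 [104 104 100 100 100 102 101  98 102 100 101 104 102 102 103 102 102 103
 100 101]
```

Emit:
{"fn": "jog_arm", "kwargs": {
  "motion": [
    [0,0,0,-0.936,1],
    [0,0,0,-0.936,1],
    [0,0,0,-0.936,1],
    [0,0,0,-0.936,1],
    [0,0,0,-0.936,1],
    [0,0,0,-0.936,1],
    [0,0,0,-0.936,1],
    [-0.28,-0.98,0,0,1],
    [-0.28,-0.98,0,0,1],
    [-0.28,-0.98,0,0,1],
    [-0.28,-0.98,0,0,1],
    [-0.28,-0.98,0,0,1]
  ]
}}

```text
clock: 1.6
position: [0.3253, 0.4178, 0.2314]
tool_rot: [3.141, 0.0, -3.068]
force: [1.5, 0.6, 0.4]
grip_width: 0.0856
finger_force: 0.0
```

Emit:
{"fn": "jog_arm", "kwargs": {
  "motion": [
    [-0.28,-0.98,0,0,1],
    [-0.28,-0.98,0,0,1],
    [-0.28,-0.98,0,0,1],
    [-0.28,-0.98,0,0,1],
    [-0.28,-0.98,0,0,1],
    [-0.28,-0.98,0,0,1],
    [-0.28,-0.98,0,0,1],
    [-0.28,-0.98,0,0,1],
    [-0.28,-0.98,0,0,1],
    [-0.28,-0.98,0,0,1],
    [-0.28,-0.98,0,0,1],
    [0,0,0,0,1]
  ]
}}

```text
clock: 2.8
position: [0.4418, 0.0998, 0.2314]
tool_rot: [-3.141, 0.001, -3.073]
force: [-0.7, 1.2, -0.6]
grip_width: 0.0857
finger_force: 0.0
```

Emit:
{"fn": "jog_arm", "kwargs": {
  "motion": [
    [-0.3,-0.97,0.2,0,1],
    [-0.3,-0.97,0.2,0,1],
    [-0.3,-0.97,0.2,0,1],
    [-0.3,-0.97,0.2,0,1],
    [0,0,0,0,1],
    [0,0,0,0,1]
  ]
}}

```text
clock: 3.4
position: [0.4852, -0.01, 0.2071]
tool_rot: [3.141, -0.0, -3.069]
force: [0.1, 0.7, 0.9]
grip_width: 0.0852
finger_force: 0.0
```

```bash
python3 - <<'E'
from h import *
import pickle
s,t=grab("scene"),grab("top"); pickle.dump((s,t),open("f2.pkl","wb"))
o=bot.observe(); print(o["position"],o["tool_rot"],o["qpos"])
p=o["position"]
for f in(s,t): print(proj(f,[p]))
def c(f,x,y,w,h,k):
    im=cv2.resize(f["pixels"][y:y+h,x:x+w,::-1],None,fx=k,fy=k,interpolation=cv2.INTER_CUBIC); im=np.clip(im*1.6,0,255).astype(np.uint8)
    a,b=proj(f,[p])[0]; cv2.drawMarker(im,(int((a-x+.5)*k),int((b-y+.5)*k)),(0,0,255),1,12); return im
cv2.imwrite("pics/g1.png",np.hstack([c(s,255,110,100,140,4),c(t,245,220,95,140,4)]))
E
```

```text
[ 0.4851198  -0.00911483  0.20741231] [ 3.14121397e+00  7.16982733e-05 -3.06714233e+00] [-0.14193638  0.33261059  0.04853029  1.98715685 -0.02213533  0.8222309
  1.56424972]
[[320.08444388 152.37967001]]
[[293.14775178 268.36956255]]
```

View pics/g1.png

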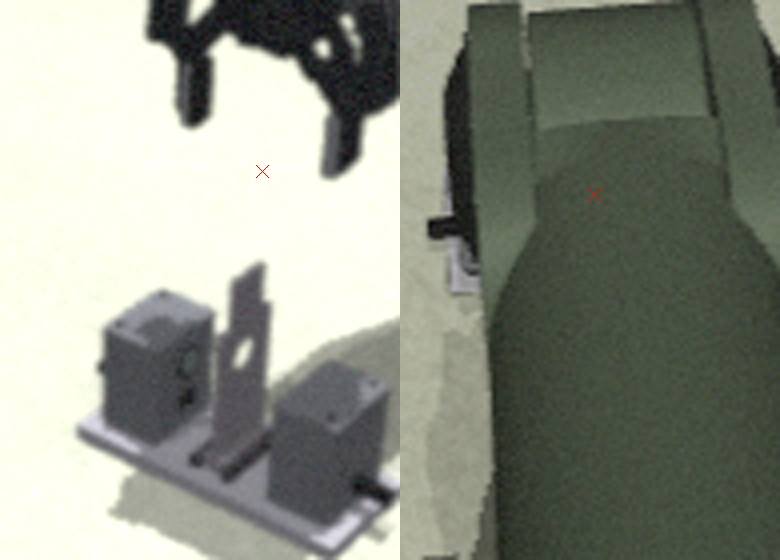

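The scene view shows the plate tab top near the middle between the fingertips. The tips are at crop (192,122) and (340,172) and the tab at (247,275), so the scene calibration agrees with the TCP. I'll go down onto the tab.

Emit:
{"fn": "jog_arm", "kwargs": {
  "motion": [
    [0,-0.05,0.75,0,1],
    [0,-0.05,0.75,0,1],
    [0,0,0.75,0,1],
    [0,0,0.75,0,1],
    [0,0,0,0,1],
    [0,0,0,0,1],
    [0,0,0,0,1]
  ]
}}

```text
clock: 4.2
position: [0.486, -0.0127, 0.1185]
tool_rot: [3.141, 0.002, -3.068]
force: [-0.2, 0.5, 0.8]
grip_width: 0.086
finger_force: 0.0
```

```bash
python3 - <<'E'
from h import *
s=grab("scene"); o=bot.observe(); p=o["position"]; print(p,o["tool_rot"],o["force"])
x,y,k=265,120,6
im=cv2.resize(s["pixels"][y:y+95,x:x+100,::-1],None,fx=k,fy=k,interpolation=cv2.INTER_CUBIC); im=np.clip(im*1.6,0,255).astype(np.uint8)
for q in (p,p+[0,0,.029],[.486,-.0125,.142],[.486,-.0125,.086]):
    a,b=proj(s,[q])[0]; cv2.drawMarker(im,(int((a-x+.5)*k),int((b-y+.5)*k)),(0,0,255),1,10)
cv2.imwrite("pics/g2.png",im)
E
```

```text
[ 0.48607473 -0.01286186  0.1184944 ] [ 3.14150919e+00  1.75943568e-03 -3.06789721e+00] [-0.34837224 -0.14535173  0.1169986 ]
```

View pics/g2.png

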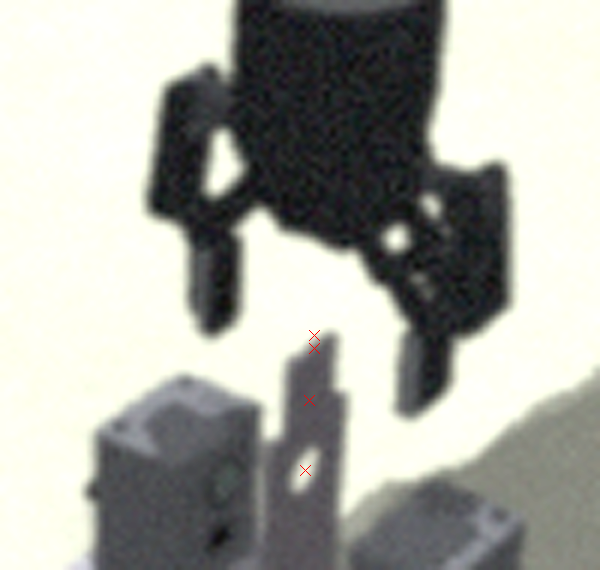

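The projected TCP and eye markers sit on the tab (crop (312,345)) and on the eye centre (305,470). I'll lower slightly and close.

Emit:
{"fn": "jog_arm", "kwargs": {
  "motion": [
    [0,0,0.15,0,1],
    [0,0,0,0,0],
    [0,0,0,0,0],
    [0,0,0,0,0],
    [0,0,0,0,0],
    [0,0,0,0,0],
    [0,0,0,0,0],
    [0,0,0,0,0],
    [0,0,0,0,0],
    [0,0,0,0,0]
  ],
  "newtons": 60
}}

```text
clock: 5.25
position: [0.4856, -0.0132, 0.1129]
tool_rot: [-3.142, 0.0, -3.068]
force: [1.0, 0.0, 5.1]
grip_width: 0.0045
finger_force: 59.4
```

Emit:
{"fn": "jog_arm", "kwargs": {
  "motion": [
    [0,0,-0.4,0,0],
    [0,0,-0.8,0,0],
    [0,0,-0.8,0,0],
    [0,0,-0.8,0,0],
    [0,0,-0.7,0,0],
    [0,0,0,0,0],
    [0,0,0,0,0]
  ]
}}

```text
clock: 5.95
position: [0.4853, -0.0131, 0.218]
tool_rot: [3.142, 0.0, -3.068]
force: [-0.6, 0.1, -2.6]
grip_width: 0.0039
finger_force: 58.7
```

```bash
python3 - <<'E'
from h import *
import pickle
np.set_printoptions(precision=4,suppress=True)
s,t=pickle.load(open("f.pkl","rb"))
st=np.array((222,43))/5+[195,130]-.4; tt=(415.7,276.3)
print("tip tri",tri(s,st,t,tt),"s",onz(s,st,.144),"t",onz(t,tt,.144))
root=np.array((124,108))/5+[195,130]-.4
print("root s",onz(s,root,.125),"t",onz(t,(414.9,245),.128))
cs=np.array((94,109))/5+[195,130]-.4; ct=np.array((275,63))/6+[370,230]-.4
print("col tri",tri(s,cs,t,ct),"s",onz(s,cs,.134),"t",onz(t,ct,.134))
# scene peg axis line at several pixels
g=s["pixels"].max(2)
print(g[136:156,216:244])
E
```

```text
tip tri [ 0.4723 -0.287   0.1411] s [ 0.4759 -0.2823  0.144 ] t [ 0.4723 -0.2865  0.144 ]
root s [ 0.536 -0.293  0.125] t [ 0.5449 -0.2918  0.128 ]
col tri [ 0.5558 -0.2924  0.1323] s [ 0.5578 -0.2899  0.134 ] t [ 0.5555 -0.292   0.134 ]
[[159 158 158 158 157 158 158 158 159 160 159 160 158 160 158 159 158 159
  160 160 158 154 153 155 155 156 153 153]
 [157 158 156 156 155 156 157 158 157 159 160 159 158 158 159 159 158 159
  158 155 149 136 134 137 148 155 157 155]
 [155 156 154 154 155 155 156 158 158 160 160 158 159 158 158 158 157 158
  152 146 133 118 109 112 136 153 156 157]
 [154 154 154 153 155 156 157 158 157 158 158 157 157 156 159 159 154 147
  135 126 116  99  92 107 137 153 157 157]
 [154 153 155 156 156 158 158 158 157 157 157 156 157 157 155 155 147 131
  115 106  94  91 106 132 150 158 160 157]
 [156 154 156 155 156 157 158 158 158 157 156 156 158 155 151 145 131 116
  100  86  92 118 142 153 158 159 158 156]
 [154 155 157 156 157 155 156 157 157 155 155 156 154 146 134 123 110  95
   90  98 121 142 153 156 157 156 156 157]
 [155 155 156 156 155 155 156 155 154 155 1
[... 778 characters left out ...]
135 134 131 126 116 100  85  90 118 139 149 152 153 153 155 155 155 157
  154 155 154 154 154 154 153 155 155 153]
 [135 131 126 115  98  90  98 117 142 153 155 155 155 155 154 155 157 154
  154 156 155 154 155 155 156 156 155 156]
 [131 125 120 105  96 117 139 147 151 155 156 155 155 156 156 157 157 154
  155 156 156 155 155 155 154 154 156 154]
 [117  97  86  89 113 141 153 154 152 153 152 154 154 156 156 158 157 158
  156 155 154 153 153 153 153 155 154 152]
 [ 84  72  67  90 127 149 153 154 155 153 152 151 152 153 154 154 158 156
  156 155 154 154 154 153 151 153 153 154]
 [ 66  63  68  90 128 147 154 155 155 155 151 151 151 153 153 155 155 155
  153 152 153 154 155 154 152 153 155 153]]
```

Emit:
{"fn": "jog_arm", "kwargs": {
  "motion": [
    [0,0,0,0.974,0],
    [0,0,0,0.974,0],
    [0,0,0,0.974,0],
    [0,0,0,0.974,0],
    [0,0,0,0.974,0],
    [0,0,0,0.974,0],
    [0,0,0,0.974,0],
    [0,0,0,0.974,0],
    [0,0,0,0.974,0],
    [0,0,0,0.974,0],
    [0,0,0,0.974,0]
  ]
}}

```text
clock: 7.05
position: [0.4848, -0.0132, 0.2168]
tool_rot: [-3.14, -0.001, 2.355]
force: [-0.5, -0.3, -1.6]
grip_width: 0.0038
finger_force: 58.6
```

Emit:
{"fn": "jog_arm", "kwargs": {
  "motion": [
    [0,0,0,0.974,0],
    [0,0,0,0.974,0],
    [0,0,0,0.974,0],
    [0,0,0,0.974,0],
    [0,0,0,0.974,0],
    [0,0,0,0.974,0],
    [0,0,0,0.974,0],
    [0,0,0,0.974,0],
    [0,0,0,0.974,0],
    [0,0,0,0.974,0],
    [0,0,0,0.974,0],
    [0,0,0,0,0]
  ]
}}

```text
clock: 8.25
position: [0.4849, -0.0132, 0.2169]
tool_rot: [-3.14, 0.001, 1.499]
force: [-1.0, 0.8, -2.7]
grip_width: 0.0042
finger_force: 58.6
```

Emit:
{"fn": "jog_arm", "kwargs": {
  "motion": [
    [-0.9,-0.06,0,0,0],
    [-0.9,-0.06,0,0,0],
    [-0.9,-0.06,0,0,0],
    [-0.9,-0.06,0,0,0],
    [-0.9,-0.06,0,0,0],
    [-0.9,-0.06,0.3,0,0],
    [-0.9,-0.06,0.3,0,0],
    [-0.9,-0.06,0.3,0,0],
    [-0.9,-0.06,0.3,0,0],
    [-0.9,-0.06,0.3,0,0],
    [0,0,0,0,0],
    [0,0,0,0,0]
  ]
}}

```text
clock: 9.45
position: [0.448, -0.2813, 0.1721]
tool_rot: [-3.14, -0.0, 1.501]
force: [0.0, 0.7, -0.9]
grip_width: 0.0043
finger_force: 58.7
```

```bash
cat > look.py <<'E'
from h import *
import sys
np.set_printoptions(precision=4,suppress=True)
name=sys.argv[1]
s,t=grab("scene"),grab("top"); o=bot.observe(); p=o["position"]; print(p,o["tool_rot"],o["force"])
O=np.array([.5114,-.2879]); X=np.array([np.cos(-.07),np.sin(-.07)])
pts=[p,p-[0,0,.027],np.r_[O-.04*X,.144],np.r_[O,.134],np.r_[O+.045*X,.134]]
out=[]
for f,(x,y,w,h),k in((s,(205,100,65,90),6),(t,(375,225,65,90),6)):
    im=cv2.resize(f["pixels"][y:y+h,x:x+w,::-1],None,fx=k,fy=k,interpolation=cv2.INTER_CUBIC); im=np.clip(im*1.6,0,255).astype(np.uint8)
    for q in pts:
        a,b=proj(f,[q])[0]; cv2.drawMarker(im,(int((a-x+.5)*k),int((b-y+.5)*k)),(0,0,255),1,8)
    out.append(im)
cv2.imwrite("pics/"+name,np.hstack(out))
E
python3 look.py h1.png
```

```text
[ 0.4487 -0.2804  0.1726] [-3.1412 -0.0005  1.5026] [-0.0845 -0.0895 -1.4667]
```

View pics/h1.png

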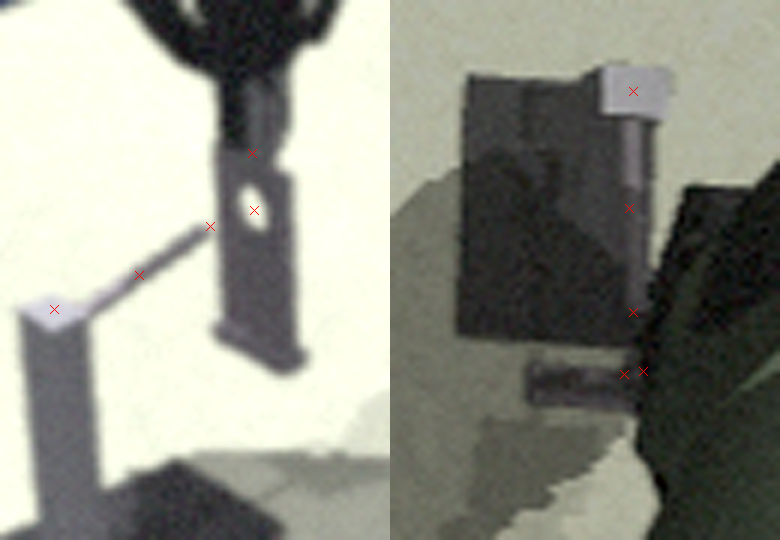

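The scene view shows the eye marker on the eye (254,210) and the tip marker at the peg tip (210,226). The top view agrees. I'll thread it now.

Emit:
{"fn": "jog_arm", "kwargs": {
  "motion": [
    [-0.1,0.2,0.05,0,0],
    [0,0.3,0,0,0],
    [0,0.3,0.05,0,0],
    [0,0.26,0.065,0,0],
    [0,0.26,0.065,0,0],
    [0,0,0,0,0]
  ]
}}

```text
clock: 10.15
position: [0.4888, -0.2867, 0.1654]
tool_rot: [-3.141, -0.0, 1.502]
force: [-0.3, 0.3, -1.2]
grip_width: 0.0038
finger_force: 58.7
```

```bash
python3 look.py h2.png
```

```text
[ 0.4877 -0.287   0.1657] [-3.141   0.      1.5007] [-0.2681 -0.1476 -2.0196]
```

View pics/h2.png

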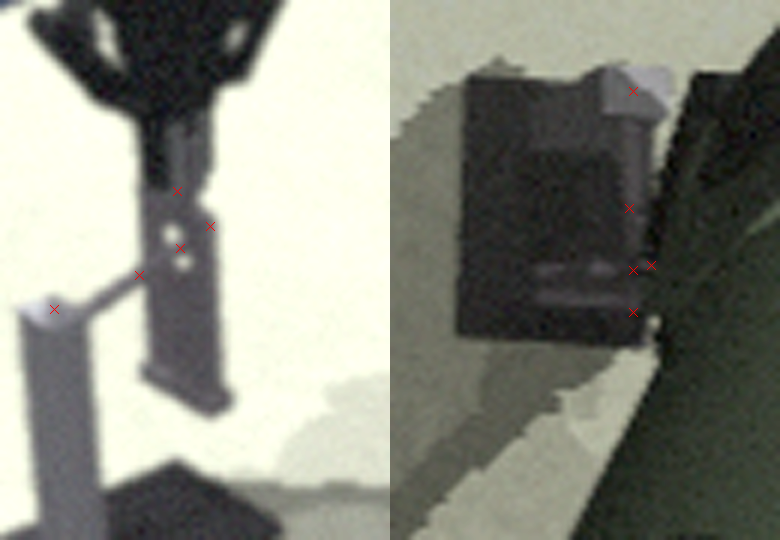

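The peg now passes through the eye, with light on both sides of it at (172,233) and (183,262). I'll go on inward and set it down.

Emit:
{"fn": "jog_arm", "kwargs": {
  "motion": [
    [0,0.26,0.055,0,0],
    [0,0.26,0.055,0,0],
    [0,0.26,0.055,0,0],
    [0,0,0.1,0,0],
    [0,0,0.08,0,0],
    [0,0,0,0,0],
    [0,0,0,0,0]
  ]
}}

```text
clock: 10.95
position: [0.5115, -0.2888, 0.1558]
tool_rot: [3.141, 0.0, 1.501]
force: [1.7, 0.8, 3.8]
grip_width: 0.0039
finger_force: 59.6
```

Emit:
{"fn": "jog_arm", "kwargs": {
  "motion": [
    [0,0,0,0,0.3],
    [0,0,0,0,0.5],
    [0,0,0,0,0.5],
    [0,0,0,0,0.5],
    [0,0,-0.3,0,0.5],
    [0,0,-0.8,0,0.5],
    [0,0,-0.8,0,0.5],
    [0,0,-0.8,0,1],
    [0,0,0,0,1],
    [0,0,0,0,1]
  ]
}}

```text
clock: 11.95
position: [0.5114, -0.2887, 0.2371]
tool_rot: [3.141, 0.0, 1.501]
force: [0.6, 0.1, -0.1]
grip_width: 0.0836
finger_force: 0.0
```

```bash
python3 look.py h3.png
```

```text
[ 0.511  -0.2884  0.2361] [-3.1408 -0.0003  1.5008] [-0.1683  0.2098 -0.2436]
```

View pics/h3.png

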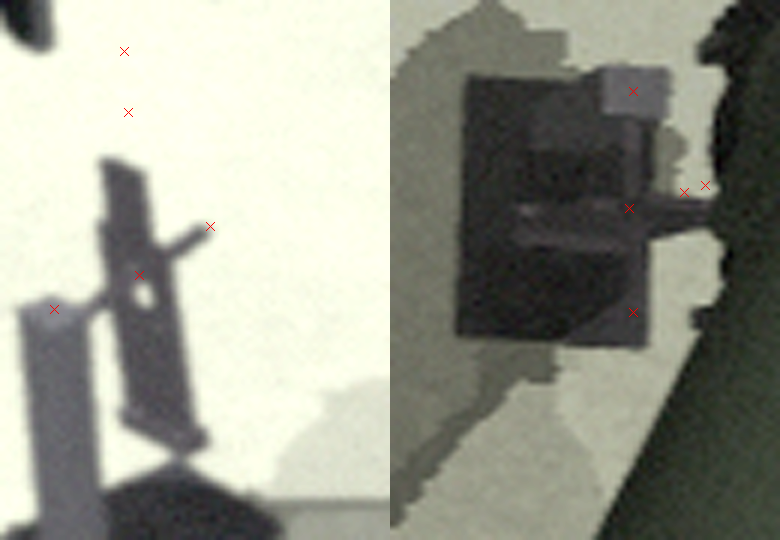

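The plate hangs on the peg at about mid-peg, upright apart from a slight lean (eye at about (140,283)). Next is the cell.

Emit:
{"fn": "jog_arm", "kwargs": {
  "motion": [
    [0,0,0,-0.963,1],
    [0,0,0,-0.963,1],
    [0,0,0,-0.963,1],
    [0,0,0,-0.963,1],
    [0,0,0,-0.963,1],
    [0,0,0,-0.963,1],
    [0.9,0.38,0,0,1],
    [0.9,0.38,0,0,1],
    [0.9,0.38,0,0,1],
    [0.9,0.38,0,0,1],
    [0.9,0.38,0,0,1],
    [0.9,0.38,0,0,1]
  ]
}}

```text
clock: 13.25
position: [0.512, -0.1116, 0.2359]
tool_rot: [-3.14, -0.0, 1.963]
force: [-0.4, 0.2, 0.3]
grip_width: 0.0851
finger_force: 0.0
```

Emit:
{"fn": "jog_arm", "kwargs": {
  "motion": [
    [0.9,0.38,0,0,1],
    [0.9,0.38,0,0,1],
    [0.9,0.38,0,0,1],
    [0.9,0.38,0,0,1],
    [0.9,0.38,0,0,1],
    [0.9,0.38,0,0,1],
    [0.9,0.38,0,0,1],
    [0.9,0.38,0,0,1],
    [0.9,0.38,0,0,1],
    [0.9,0.38,0,0,1],
    [0.9,0.38,0,0,1],
    [0,0,0,0,1]
  ]
}}

```text
clock: 14.45
position: [0.514, 0.2135, 0.2354]
tool_rot: [-3.14, -0.001, 1.968]
force: [-0.4, -0.2, 0.1]
grip_width: 0.0852
finger_force: 0.0
```

```bash
cat > go.py <<'E'
import sys; from h import *
o=bot.observe(); p=o["position"]; y=o["tool_rot"][2]; tg=np.array([float(a) for a in sys.argv[1:4]]); d=tg-p
c,s=np.cos(y),np.sin(y); print(p,o["tool_rot"],"units",np.round(np.array([c*d[0]+s*d[1],s*d[0]-c*d[1],-d[2]])/.03,2))
if len(sys.argv)>4: print("turn",round(-(float(sys.argv[4])-y)/.08,2))
E
python3 go.py .515 .2965 .1 1.963
```

```text
[0.51396436 0.21348212 0.23544782] [-3.14027875e+00 -1.08466147e-03  1.96758083e+00] units [2.54 1.1  4.51]
turn 0.06
```

Emit:
{"fn": "jog_arm", "kwargs": {
  "motion": [
    [0.85,0.37,0.5,0,1],
    [0.85,0.37,0.8,0,1],
    [0.84,0.36,0.8,0.06,1],
    [0,0,0.8,0,1],
    [0,0,0.8,0,1],
    [0,0,0.8,0,1],
    [0,0,0,0,1],
    [0,0,0,0,1]
  ]
}}

```text
clock: 15.25
position: [0.5163, 0.292, 0.1016]
tool_rot: [-3.141, 0.0, 1.958]
force: [0.3, -0.4, 0.9]
grip_width: 0.0851
finger_force: 0.0
```

```bash
python3 go.py .515 .2965 .026 1.963; python3 - <<'E'
from h import *
s=grab("scene");p=bot.observe()["position"]
x,y,k=350,200,6
im=np.clip(cv2.resize(s["pixels"][y:y+100,x:x+115,::-1],None,fx=k,fy=k,interpolation=cv2.INTER_CUBIC)*1.5,0,255).astype(np.uint8)
for q in (p,[p[0],p[1],.064],[.515,.2965,.064]):
    a,b=proj(s,[q])[0]; cv2.drawMarker(im,(int((a-x+.5)*k),int((b-y+.5)*k)),(0,0,255),1,10)
cv2.imwrite("pics/c1.png",im)
E
```

```text
[0.51627256 0.2920406  0.10158849] [-3.14053630e+00  4.81719035e-04  1.95771757e+00] units [0.15 0.02 2.52]
turn -0.07
```

View pics/c1.png

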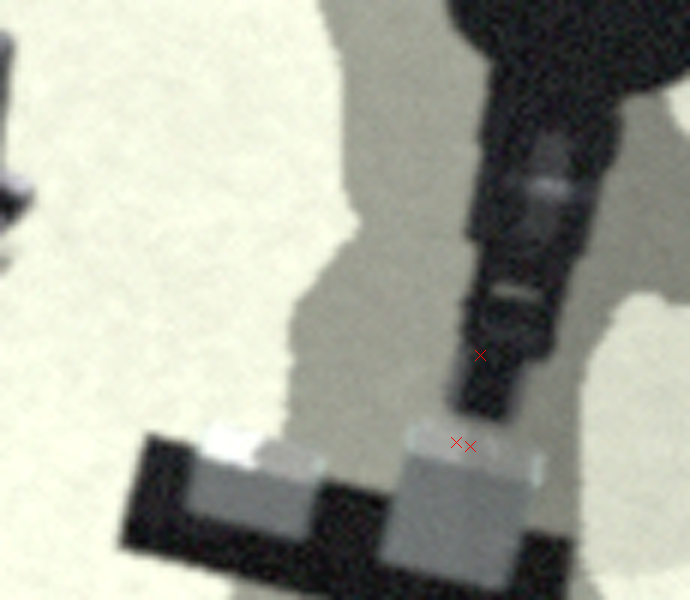

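The scene view shows the tall cell's top centred near crop (474,455). The current tool marker is at (456,442), so it needs a few mm of +y. I'll correct, go down and grip.

Emit:
{"fn": "jog_arm", "kwargs": {
  "motion": [
    [0.2,0.07,0.3,0,1],
    [0,0,0.7,0,1],
    [0,0,0.7,0,1],
    [0,0,0.5,0,1],
    [0,0,0.3,0,1],
    [0,0,0,0,1],
    [0,0,0,0,1]
  ]
}}

```text
clock: 16.0
position: [0.5163, 0.2991, 0.0271]
tool_rot: [3.141, -0.0, 1.958]
force: [1.1, 0.3, 0.4]
grip_width: 0.0853
finger_force: 0.0
```

Emit:
{"fn": "jog_arm", "kwargs": {
  "motion": [
    [0,0,0,0,0],
    [0,0,0,0,0],
    [0,0,0,0,0],
    [0,0,0,0,0],
    [0,0,0,0,0],
    [0,0,0,0,0],
    [0,0,0,0,0],
    [0,0,0,0,0],
    [0,0,0,0,0]
  ],
  "newtons": 40
}}

```text
clock: 16.9
position: [0.516, 0.299, 0.0267]
tool_rot: [3.141, -0.0, 1.958]
force: [-1.4, 0.0, 5.0]
grip_width: 0.0177
finger_force: 39.6
```

Emit:
{"fn": "jog_arm", "kwargs": {
  "motion": [
    [0,0,-0.3,0,0],
    [0,0,-0.6,0,0],
    [0,0,-0.8,0,0],
    [0,0,-0.9,0,0],
    [0,0,-0.9,0,0],
    [0,0,-0.7,0,0],
    [0,0,0,0.9,0],
    [0,0,0,0.9,0],
    [0,0,0,0.9,0],
    [0,0,0,0.9,0],
    [0,0,0,0.3,0],
    [0,0,0,0,0]
  ]
}}

```text
clock: 18.1
position: [0.5159, 0.299, 0.1528]
tool_rot: [3.141, 0.0, 1.647]
force: [1.0, -0.4, 0.3]
grip_width: 0.0176
finger_force: 39.6
```

```bash
python3 go.py .4855 -.0125 .0547 1.644; python3 -c "
from workcell import bot;o=bot.observe();print(o['finger_force'],o['grip_width'])"
```

```text
[0.51592454 0.29896865 0.15282732] [3.14143552e+00 3.84482481e-05 1.64693214e+00] units [-10.28  -1.8    3.27]
turn 0.04
39.57100689411163 0.017580326521835315
```

Emit:
{"fn": "jog_arm", "kwargs": {
  "motion": [
    [-0.86,-0.15,0,0.04,0],
    [-0.86,-0.15,0,0,0],
    [-0.86,-0.15,0,0,0],
    [-0.86,-0.15,0,0,0],
    [-0.86,-0.15,0,0,0],
    [-0.86,-0.15,0,0,0],
    [-0.86,-0.15,0,0,0],
    [-0.86,-0.15,0,0,0],
    [-0.85,-0.15,0,0,0],
    [-0.85,-0.15,0,0,0],
    [-0.85,-0.15,0,0,0],
    [-0.85,-0.15,0,0,0]
  ]
}}

```text
clock: 19.3
position: [0.4843, -0.0136, 0.1528]
tool_rot: [3.141, -0.0, 1.645]
force: [1.7, 0.1, -0.6]
grip_width: 0.0177
finger_force: 39.6
```

Emit:
{"fn": "jog_arm", "kwargs": {
  "motion": [
    [0,0,0,0,0],
    [0,0,0,0,0],
    [0,0,0,0,0]
  ]
}}

```text
clock: 19.6
position: [0.4846, -0.0118, 0.1526]
tool_rot: [3.141, -0.0, 1.644]
force: [0.7, -0.8, -0.2]
grip_width: 0.018
finger_force: 39.6
```

```bash
python3 go.py .4855 -.0125 .0547 1.644
```

```text
[ 0.48456546 -0.01183369  0.1526097 ] [ 3.14143819e+00 -3.16455163e-04  1.64448874e+00] units [-0.02  0.03  3.26]
turn 0.01
```

Emit:
{"fn": "jog_arm", "kwargs": {
  "motion": [
    [0,0.05,0.3,0,0],
    [0,0,0.6,0,0],
    [0,0,0.6,0,0],
    [0,0,0.6,0,0],
    [0,0,0.5,0,0],
    [0,0,0.4,0,0],
    [0,0,0.26,0,0],
    [0,0,0,0,0],
    [0,0,0,0,0],
    [0,0,0,0,0]
  ]
}}

```text
clock: 20.6
position: [0.4863, -0.0124, 0.0553]
tool_rot: [3.141, -0.0, 1.643]
force: [-0.2, -0.6, -1.2]
grip_width: 0.0174
finger_force: 39.6
```

```bash
python3 go.py .486 -.0125 .0547 1.644; python3 - <<'E'
from h import *
import pickle
np.set_printoptions(precision=4,suppress=True,linewidth=200)
s=grab("scene");t=grab("top")
s0,_=pickle.load(open("f.pkl","rb"))
o=bot.observe();p=o["position"];print(o["force"],o["finger_force"],o["qd"].max())
# cell in scene: bluish-grey/bright pixels vs dark gate; compare predicted outline corners with the image edges
G=np.array([.486,-.0125]);a=.073;X=np.array([np.cos(a),np.sin(a)]);Y=np.array([-np.sin(a),np.cos(a)])
for z in(.092,.062,.032):
    for u,v in((.009,.021),(.009,-.021)): print(z,u,v,proj(s,[np.r_[p[:2]+u*X+v*Y,z]])[0])
c=proj(s,[np.r_[G+.009*X,.062]])[0].astype(int);print(c)
for r in range(c[1]-24,c[1]+26,4): print(r,s["pixels"][r,c[0]-22:c[0]+23].mean(1).astype(int))
# hanging plate: eye hole and tilt in scene (darkness mask)
m=(s["pixels"].max(2)<115).astype(np.uint8)[120:180,214:245]
for r in range(0,60,3): print(120+r,''.join('#' if v else '.' for v in m[r]))
E
```

```text
[ 0.48627588 -0.01240343  0.05529473] [ 3.14065225e+00 -2.70822373e-05  1.64294277e+00] units [-0.   -0.01  0.02]
turn -0.01
[-0.013  -0.4253 -1.7664] 39.57443833351135 0.003863884694383768
0.092 0.009 0.021 [320.8518 200.704 ]
0.092 0.009 -0.021 [306.0867 194.3094]
0.062 0.009 0.021 [320.0354 211.2369]
0.062 0.009 -0.021 [305.5316 204.7416]
0.032 0.009 0.021 [319.2462 221.4188]
0.032 0.009 -0.021 [304.9946 214.833 ]
[312 207]
183 [157 147 132 113 103  81  81  79  59  45  53  65  59  48  45  44  34  37  28  26  26  22  14  13  24  24  27  22  20  24  18  11  16  21  21  17  16  16  25  19  51 101 146 162 162]
187 [ 98  99  98 100  99  97  91  63  38  32  32  36  34  34  22  24  17  26  31  21  30  25  15  18  24  19  20  18  24  22  23  14  13  21  28  21  34  44  54  90 134 159 164 163 163]
191 [100  97  96  96  85  74  72  69  62  44  21  21  30  21  25  14  21  24  23  21  33  69  94  93  55  24  12  19  19  26  16  27  24  24  28  67 117 155 163 164 164 163 160 159 161]
195 [ 60  61  64  62  62  60  62  60  57  50  40  33  21  19  18  25  13  21  20  17  26  21  22  21  26  20  2
[... 1543 characters left out ...]
................
123 ...............................
126 ...............................
129 .......########................
132 ........########...............
135 ........########...............
138 ......###########..............
141 .......################........
144 .......##############..........
147 ........######..#####..........
150 .......#######..#####..........
153 ...###...#############.........
156 ######....#############........
159 ######....#############........
162 ######.....#############.......
165 #######.....############.......
168 #######....##############......
171 #######.....##############.....
174 #######............#######.....
177 ########..........#####........
```

```bash
python3 -c "
from workcell import bot; print(bot.job_done())"
```

```text
the job is handed in; nothing more can be done
None
```

I handed the job in at about 21 s on the robot clock, and the verdict was not reported back: the plate hangs by its eye on the peg, and the gripper holds the tall cell upright in the gate, its centring checked only roughly in the last picture.

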